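# Set the blue lamp dimmer with its thumbwheel

## Task

On the microscope lamp supply with the blue lid, put a fingertip on the ribbed black thumbwheel that peeps out of the lid and roll it away from the robot until the red pointer under the clear arch beside it stands over the green band. Leave it there with the finger lifted off, and do not change the setting of the supply with the yellow lid.

Things in the scene. Friction and masses are not known exactly. Their poses are not given: they have to be found in the camera images.
- blue: Lamp supply with a blue lid: fixed cream box 160 mm long (x), 130 wide (y), lid 70 mm above the bench; origin: centre of its underside; x points away from the robot, turned up to 0.35 rad. Thumbwheel in a lid slot 62 x 24 mm at y = -30 mm; clear arch over the pointer at y = +30 mm, 94 x 34 mm, 27 mm above the lid. A twin with a yellow lid stands left or right of it.
- blue_wheel_top (a point): Highest point of the blue supply's wheel, mid-width, 81 mm above the bench, axes as the box. Wheel: black, ribbed, 72 mm across, 16 wide, 11 mm out of the lid; axle along y, sprung: sinks from about 2.5 N, 1 mm per 1.2 N, 6 mm at most. Pressed 3 mm down it follows a fingertip drawn along x, 36 mm per rad, against 0.8 N friction at the rim, and stays where left.
- blue_wheel (a joint): Turn of that wheel, rad, 0 to 1.95; grows as the rim's top moves along the box's +x, away from the robot. On the same axle a red pointer (3 mm wide, tip at radius 46 mm, upright at 1.0 rad) swings the same way under the clear arch, over a white drum with a green band; the pointer is at the band's middle at 1.30 rad, at its edges at 1.08 and 1.52. Starts at 0.1 to 0.7 rad.
- yellow_pointer (a point): Tip of the red pointer under the arch of the yellow-lidded supply (same build); it swings with that supply's wheel, 46 mm from the axle, which lies 45 mm above the bench. It must stay as it is.

How it is judged:
At the end, for the whole second after the job is handed in: The blue supply's pointer stands still over the green band (wheel between 1.06 and 1.54 rad, slower than 0.05 rad/s) (value of joint blue_wheel between 1.06 and 1.54 rad and velocity of joint blue_wheel between -0.05 and 0.05 rad/s); the robot touches nothing.
It fails at once if The yellow supply's pointer is moved by more than 12 mm (distance of yellow_pointer from where it was at the start of the episode above 0.012 m).
It also fails if it takes over 38 s, if anything falls off the work surface, if the arm or the gripper's body presses on something with over 40 N, if the wrist force passes 120 N, or if a joint passes its speed limit or range.

## Robot

A 6-joint arm with a two-finger parallel gripper is mounted at the origin on the work surface. World frame = base frame: x ahead of the robot, y to its left, z up, the work surface at z = 0. Lengths are in m, angles in rad, forces in N, time in s.
With the tool pointing down it reaches from about 0.425 to 0.925 m from the base axis. Payload 12.5 kg.
Tool frame: the origin (TCP) lies at the very end of the fingers, on their centre line; the grasp point (between the pads) lies 19 mm behind it; y points along the fingers, z is the direction in which the jaws open and shut, and the axes are right-handed (so a half turn about y gives the same grasp; the last joint's range is limited). The gripper opens to 85 mm and grips with 20 to 120 N. Pads are 22 mm wide; open, the fingers measure 114 mm over their backs; the gripper's body (76 mm by 85 mm) begins 54 mm behind the grasp point. The pads swing forward as they close: fully open they stand 13 mm farther back than shut.
Start: joints at [1.19, 0.491, 1.559, -0, 1.092, -0.106], TCP at [0.17, 0.602, 0.231] pointing down, gripper open.
Joint ranges: [-3.1, 3.1], [-0.84, 2.19], [0.05, 2.79], [-1.13, 4.28], [0.06, 2.93], [-2.69, 2.69]. Speed limits (rad/s): [2.22, 2.22, 2.79, 3.14, 3.14, 3.14].

## Interface

Orientations are given as a unit quaternion [x, y, z, w].
In Python, from workcell import * gives the robot as it stands.
- The arm moves only by the tool jog_arm, never from a script. Its arguments are lists of equal length, an entry for each row: "delta_rot": the turn, a rotation vector about the tool's x, y, z in degrees, a list of three; "delta_pos": the shift along the tool's x, y, z in m, a list of three; "gripper": the opening, from 0 (shut) to 1 (fully open). In form: {"delta_rot": [[wx, wy, wz], ...], "delta_pos": [[dx, dy, dz], ...], "gripper": [gripper, ...]}. A call has 1 to 8 rows; each row is the pose to reach, as a shift and turn from the pose commanded when the call began, along the tool's axes at that moment; what a row does not reach only later rows make up. A row lasts 1/8 s, in which the tool goes at most 62.5 mm and 10.7 degrees, less where a joint would pass 70% of its speed; a pose out of reach is approached as far as the arm can. A call with a gripper value outside its range is refused whole. The fingers move at their own pace and stop on an object; "squeeze" is the grip in N (left out, the last holds). Time passes only in rows, so rows that repeat a pose let the fingers close. It gives the time, the measured TCP pose, the force and the opening at its end, in the units of the state.
- get_state(): the state, without advancing time (a new reading comes with each control period).
- get_image(name): name is "scene" or "top" or "wrist"; returns (picture, depth): 384x512x3 uint8, red, green, blue; 384x512 float32, m along the optical axis (not along the pixel's ray), 0 where there is no reading.
- camera_model(name): a dict with "K" (3x3 intrinsics, pixels), "k1" (the pictures are not rectified: a ray, as slopes to the right and down, at radius r is drawn at 1 + k1 r^2 times it, then the intrinsics apply), "rvec" (rotation vector, rad) and "tvec" (3), from world to camera coordinates, as OpenCV has them; the wrist camera has in their place "mount" (4x4, takes a point from camera to tool coordinates, whose origin is the TCP and whose axes are the tool frame's). Camera axes: x right, y down, z forward; pixel columns grow to the right and rows downward; lengths in m; the calibration is good to about 2 mm. A picture is of the moment at which its call begins: read the wrist's pose just before it. camera_model takes no time and is no camera call.
- sign_off(): hands the job in, once; it reports no verdict.
The state is a dict: "time_s": time; "joints": joint angles; "joint_velocities": joint speeds; "effort": joint torques, N m; "tcp_pos": TCP position; "tool_rot": TCP orientation; "force": force on the tool from outside, world axes, zero at the start; "wrist_torque": the same for the moment, N m; "grip_width": finger opening in m.
Only numpy, scipy, OpenCV 4.12 (cv2) and the standard library are available. Lean on these libraries where they do the work, as an engineer would, in place of code of your own. Each camera call takes 0.05 s, during which the arm holds its last target.

## Working session

There is one attempt and no reset: what is moved stays moved. The work goes in short steps, Python scripts to look and compute and a tool call to move; the robot and the scene stay as the last step left them, time stands still between calls to the robot, and variables do not carry over. Pictures are saved under pics/ and viewed, and the job is handed in when it is done.

Besides the shell and the picture viewer there is one more tool, called after "Request:" as name(argument=value, ...), one argument or row to a line, values as JSON. jog_arm: Moves the arm, as the interface text tells. Its arguments: {"type":"object","properties":{"delta_rot":{"type":"array","items":{"type":"array","items":{"type":"number"}}},"delta_pos":{"type":"array","items":{"type":"array","items":{"type":"number"}}},"gripper":{"type":"array","items":{"type":"number"}},"squeeze":{"type":"number"}},"required":["delta_rot","delta_pos","gripper"]}

```bash
mkdir -p pics; cat > h.py <<'E'
from workcell import *
import numpy as np, cv2
def save(n,name):
    im,d=get_image(n); cv2.imwrite('pics/%s.png'%name,im[:,:,::-1]); np.savez('pics/%s.npz'%name,im=im,d=d); return im,d
def pts(n,uv,d):
    m=camera_model(n);K=np.array(m['K']);uv=np.atleast_2d(uv).astype(float)
    dist=np.array([m['k1'],0,0,0,0.])
    xy=cv2.undistortPoints(uv.reshape(-1,1,2),K,dist).reshape(-1,2)
    R=cv2.Rodrigues(np.array(m['rvec'],float))[0];t=np.array(m['tvec'],float).ravel()
    r=np.c_[xy,np.ones(len(xy))]
    return R,t,r
def at_depth(n,uv,d):
    R,t,r=pts(n,uv,d); return (r*np.asarray(d).reshape(-1,1)-t)@R
def at_z(n,uv,z):
    R,t,r=pts(n,uv,z); C=-R.T@t; w=r@R; return C+w*((z-C[2])/w[:,2])[:,None]
def proj(n,P):
    m=camera_model(n); return cv2.projectPoints(np.array(P,float).reshape(-1,1,3),np.array(m['rvec'],float),np.array(m['tvec'],float),np.array(m['K']),np.array([m['k1'],0,0,0,0.]))[0].reshape(-1,2)
E
python3 - <<'E'
from h import *
save('top','top0');save('scene','sc0')
s=get_state();print(s)
E
```

```text
{'time_s': 0.1, 'joints': array([ 1.19038858e+00,  4.91508822e-01,  1.55942077e+00,  2.29601620e-05,
        1.09170466e+00, -1.05585748e-01]), 'joint_velocities': array([-0.00048507, -0.00087262, -0.00127195, -0.00012181,  0.00222759,
       -0.00050254]), 'effort': array([ 3.11536089e-03, -6.19448233e+01, -2.62024748e+01, -1.03734626e-04,
        2.94777194e-03,  3.68469568e-05]), 'tcp_pos': array([0.16949434, 0.60135603, 0.23076914]), 'tool_rot': array([ 0.70079666, -0.09695806,  0.09676687, -0.70008524]), 'force': array([ 0.86620373, -1.28482652,  0.16785376]), 'wrist_torque': array([ 0.02585223, -0.04971062, -0.04183951]), 'grip_width': 0.08534956900361865}
```

View pics/top0.png

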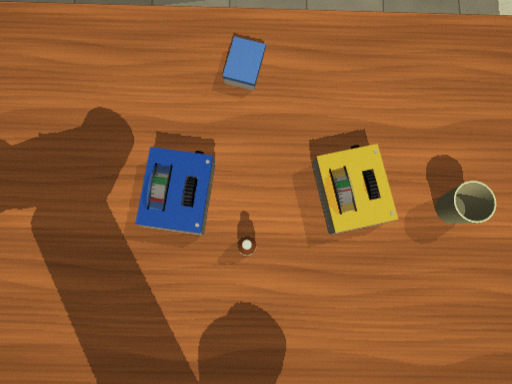

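View pics/sc0.png

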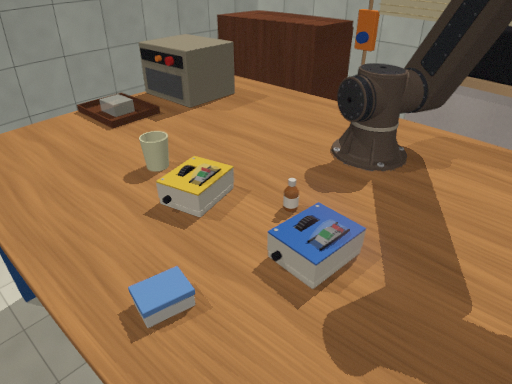

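The top view shows the blue supply around (176,190), with its wheel at (190,191) and arch at (160,187). The yellow supply is at (356,188). There is also a blue-topped distractor box at (244,60).

```bash
python3 - <<'E'
from h import *
z=np.load('pics/top0.npz');im,d=z['im'],z['d']
hsv=cv2.cvtColor(im,cv2.COLOR_RGB2HSV)
m=cv2.inRange(hsv,(105,150,60),(130,255,255)); m[:130]=0
cs,_=cv2.findContours(m,cv2.RETR_EXTERNAL,2)
c=max(cs,key=cv2.contourArea)
box=cv2.boxPoints(cv2.minAreaRect(c));print(box)
P=at_z('top',box,.07);print(P.round(4),np.linalg.norm(np.diff(np.r_[P,P[:1]],axis=0),axis=1))
vu=np.argwhere(m>0);D=d[m>0];Q=at_depth('top',vu[:,::-1],D);print('h',np.median(Q[:,2]))
# black wheel
k=((hsv[:,:,2]<60)&(np.arange(512)[None]>175)&(np.arange(512)[None]<205)&(np.arange(384)[:,None]>165)&(np.arange(384)[:,None]<215)).astype(np.uint8)
cs,_=cv2.findContours(k,cv2.RETR_EXTERNAL,2);w=max(cs,key=cv2.contourArea)
r=cv2.minAreaRect(w);print(r,at_z('top',[r[0]],.075), cv2.contourArea(w))
W=at_z('top',cv2.boxPoints(r),.075);print(W.round(4))
ctr=P.mean(0); e=[(P[(i+1)%4]-P[i])/np.linalg.norm(P[(i+1)%4]-P[i]) for i in range(4)]
ax=max(e,key=lambda v:v[0]);ay=np.array([-ax[1],ax[0],0]);print('ctr',ctr,'yaw',np.arctan2(ax[1],ax[0]))
print('wheel top pred',ctr-0.03*ay+[0,0,.011],'arch',ctr+.03*ay)
mm=camera_model('top');print(mm)
cv2.imwrite('pics/top0z.png',cv2.resize(im[140:245,125:225,::-1],None,fx=5,fy=5,interpolation=cv2.INTER_CUBIC))
E
```

```text
[[135.8377  222.99683]
 [148.64645 144.31454]
 [212.69336 154.74078]
 [199.88461 233.42307]]
[[0.471  0.2198 0.07  ]
 [0.6328 0.2052 0.07  ]
 [0.6139 0.0735 0.07  ]
 [0.4532 0.0926 0.07  ]] [0.16242682 0.1330839  0.1618396  0.12840439]
h 0.07050961051263516
((189.3243408203125, 191.05406188964844), (10.850333213806152, 29.263019561767578), 9.462322235107422) [[0.53657618 0.11671905 0.075     ]] 276.5
[[0.509  0.1307 0.075 ]
 [0.5677 0.1241 0.075 ]
 [0.5645 0.1025 0.075 ]
 [0.5059 0.1094 0.075 ]]
ctr [0.54269623 0.1477739  0.07      ] yaw -0.08947011020845926
wheel top pred [0.54001571 0.1178939  0.081     ] arch [0.54537676 0.17765391 0.07      ]
{'K': array([[413.61268102,   0.        , 253.7049666 ],
       [  0.        , 413.61268102, 190.12083185],
       [  0.        ,   0.        ,   1.        ]]), 'k1': -0.0033335072764767255, 'rvec': array([ 2.15358633, -2.10797296,  0.21002706]), 'tvec': array([-0.02358178,  0.54559022,  0.80176177])}
```

View pics/top0z.png

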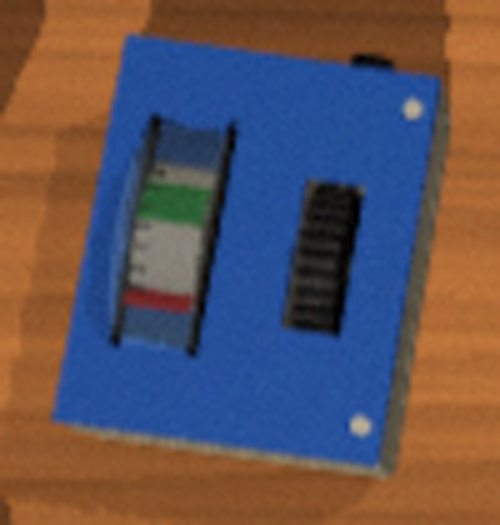

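```bash
cat >> h.py <<'E'
from scipy.spatial.transform import Rotation as Ro
YAW=-0.105; WT=np.array([0.5395,0.1175,0.081]); AX=np.array([np.cos(YAW),np.sin(YAW),0]);AY=np.array([-AX[1],AX[0],0])
CT=WT+0.03*AY; CT[2]=0
def ptr(im):
    """pointer angle from red blob in the top view"""
    hsv=cv2.cvtColor(im,cv2.COLOR_RGB2HSV)
    m=(((hsv[:,:,0]<8)|(hsv[:,:,0]>172))&(hsv[:,:,1]>110)&(hsv[:,:,2]>80)).astype(np.uint8)
    a=np.zeros_like(m);a[150:222,140:180]=1;m*=a
    n,l,s,c=cv2.connectedComponentsWithStats(m)
    if n<2: return None
    i=1+np.argmax(s[1:,4]);th=np.linspace(0,1.95,400)
    P=CT+0.03*AY+np.outer(.046*np.sin(th-1),AX)+np.c_[0*th,0*th,.045+.046*np.cos(th-1)]
    e=np.linalg.norm(proj('top',P)-c[i],axis=1);k=e.argmin()
    return th[k],e[k],c[i],s[i]
E
python3 - <<'E'
from h import *
print(ptr(np.load('pics/top0.npz')['im']))
for t in (.2,.5,1.08,1.3,1.52): print(t,proj('top',CT+.03*AY+.046*np.sin(t-1)*AX+[0,0,.045+.046*np.cos(t-1)]))
s=get_state();R=Ro.from_quat(s['tool_rot']);print(R.as_matrix().round(3))
# target: tool y down, tool x along +-AX
for sg in (1,-1):
    x=sg*AX;y=np.array([0,0,-1.]);T=Ro.from_matrix(np.c_[x,y,np.cross(x,y)])
    print(sg,np.degrees((R.inv()*T).as_rotvec()))
print('approach shift',R.inv().apply(WT-0.011*AX+[0,0,.03]-s['tcp_pos']))
E
```

```text
(np.float64(0.32744360902255637), np.float64(0.1924614755245697), array([156.        , 199.46153846]), array([150, 198,  13,   4,  39], dtype=int32))
0.2 [[156.24954311 201.88084644]]
0.5 [[156.26547912 195.75866817]]
1.08 [[157.86013292 182.45842073]]
1.3 [[158.90759931 177.76032614]]
1.52 [[160.11302037 173.66237418]]
[[ 0.962 -0.     0.271]
 [-0.271 -0.001  0.962]
 [-0.    -1.    -0.001]]
1 [ 0.05844935 -9.73069021 -0.01246111]
-1 [1.85603429e-02 1.70269287e+02 8.70580724e-02]
approach shift [ 0.4766051   0.1200866  -0.36701816]
```

Request:
jog_arm(
  delta_rot=[
    [0,-9.7,0],
    [0,-9.7,0],
    [0,-9.7,0],
    [0,-9.7,0],
    [0,-9.7,0],
    [0,-9.7,0],
    [0,-9.7,0],
    [0,-9.7,0],
  ],
  delta_pos=[
    [0.05,0,-0.035],
    [0.1,0,-0.075],
    [0.15,0.02,-0.115],
    [0.2,0.04,-0.155],
    [0.25,0.06,-0.19],
    [0.3,0.07,-0.23],
    [0.35,0.08,-0.27],
    [0.4,0.08,-0.305],
  ],
  gripper=[0,0,0,0,0,0,0,0],
)

```text
time_s: 1.1
tcp_pos: [0.463, 0.2095, 0.1512]
tool_rot: [0.706, -0.038, 0.037, -0.706]
force: [0.6, 0.2, 0.3]
grip_width: -0.0002
```

```bash
cat >> h.py <<'E'
def rel(dx,dz):
    s=get_state();R=Ro.from_quat(s['tool_rot']);x=AX;y=np.array([0,0,-1.])
    T=Ro.from_matrix(np.c_[x,y,np.cross(x,y)])
    o=WT.copy();o[2]=0;p=s['tcp_pos'];
    print('t',s['time_s'],'tcp',p.round(4),'F',s['force'].round(2),'w',s['grip_width'].round(4))
    print('in box: along',((p-o)@AX).round(4),'across',((p-o)@AY).round(4),'z',p[2].round(4))
    print('shift',R.inv().apply(o+dx*AX+[0,0,dz]-p).round(4),'rot',np.degrees((R.inv()*T).as_rotvec()).round(2))
E
python3 -c "
from h import *
rel(-.009,.10)"
```

```text
Traceback (most recent call last):
  File "h.py", line 36, in rel
    print('t',s['time_s'],'tcp',p.round(4),'F',s['force'].round(2),'w',s['grip_width'].round(4))
                                                                       ^^^^^^^^^^^^^^^^^^^^^
AttributeError: 'float' object has no attribute 'round'
```

```bash
sed -i "s/s\['grip_width'\].round(4)/s['grip_width']/" h.py
python3 -c "
from h import *
rel(-.009,.10)"
```

```text
t 1.1 tcp [0.463  0.2095 0.1512] F [0.65 0.19 0.34] w -0.00020177213272950647
in box: along -0.0857 across 0.0834 z 0.1512
shift [ 0.0768  0.0511 -0.0834] rot [ 0.02 -0.03 -0.06]
```

Request:
jog_arm(
  delta_rot=[
    [0,0,0],
    [0,0,0],
    [0,0,0],
    [0,0,0],
    [0,0,0],
  ],
  delta_pos=[
    [0.035,0,-0.04],
    [0.077,0,-0.083],
    [0.077,0.03,-0.083],
    [0.077,0.05,-0.083],
    [0.077,0.05,-0.083],
  ],
  gripper=[0,0,0,0,0],
)

```text
time_s: 1.72
tcp_pos: [0.5295, 0.1204, 0.1006]
tool_rot: [0.706, -0.038, 0.036, -0.706]
force: [0.0, -0.1, 1.2]
grip_width: -0.0003
```

```bash
python3 - <<'E'
from h import *
rel(-.009,.078)
im,d=save('wrist','w1');save('top','top1');save('scene','sc1')
s=np.load('pics/sc1.npz')['im']
u=proj('scene',[WT])[0];print(u)
a,b=int(u[0]),int(u[1])
cv2.imwrite('pics/sc1z.png',cv2.resize(s[b-60:b+60,a-70:a+90,::-1],None,fx=5,fy=5,interpolation=cv2.INTER_CUBIC))
E
```

```text
t 1.725 tcp [0.5295 0.1204 0.1006] F [ 0.03 -0.08  1.2 ] w -0.0002975151252486167
in box: along -0.0102 across 0.0019 z 0.1006
shift [ 0.0013  0.0226 -0.0019] rot [ 0.03 -0.05 -0.17]
[306.42251867 218.3894869 ]
```

View pics/sc1z.png

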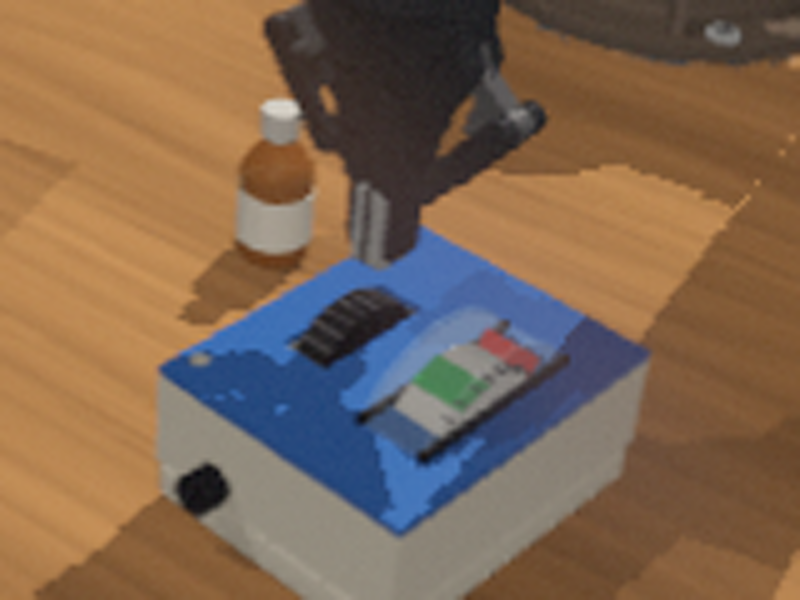

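View pics/w1.png

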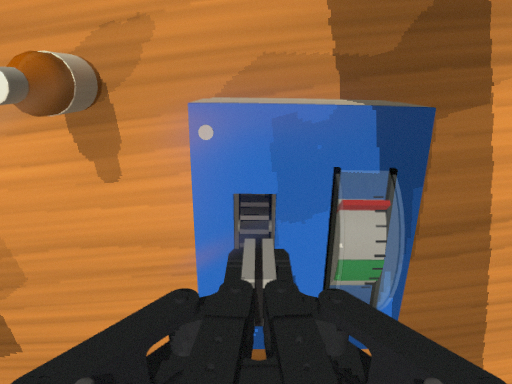

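View pics/top1.png

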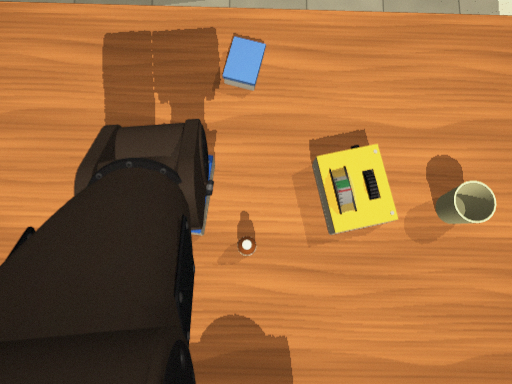

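The wrist view shows the shut fingertips (258,250) centred over the slot (centre column 255) and clear of the arch. The red pointer is at (365,204) and the green band at (358,270). Next I press down gently and read the force.

Request:
jog_arm(
  delta_rot=[
    [0,0,0],
    [0,0,0],
    [0,0,0],
    [0,0,0],
  ],
  delta_pos=[
    [0.001,0.01,-0.001],
    [0.001,0.018,-0.001],
    [0.001,0.0225,-0.001],
    [0.001,0.0225,-0.001],
  ],
  gripper=[0,0,0,0],
)

```text
time_s: 2.38
tcp_pos: [0.5311, 0.1196, 0.0792]
tool_rot: [-0.706, 0.037, -0.037, 0.706]
force: [-0.3, -0.9, 4.3]
grip_width: -0.0004
```

```bash
python3 - <<'E'
from h import *
rel(.009,.078)
E
```

```text
t 2.375 tcp [0.5311 0.1196 0.0792] F [-0.3  -0.93  4.29] w -0.0004203476495843234
in box: along -0.0086 across 0.0012 z 0.0792
shift [ 0.0176  0.0012 -0.0012] rot [-0.   -0.03 -0.01]
```

Request:
jog_arm(
  delta_rot=[
    [0,0,0],
    [0,0,0],
    [0,0,0],
    [0,0,0],
    [0,0,0],
    [0,0,0],
    [0,0,0],
  ],
  delta_pos=[
    [0,0.002,0],
    [0,0.002,0],
    [0.004,0.002,0],
    [0.008,0.002,0],
    [0.012,0.002,0],
    [0.017,0.002,0],
    [0.017,0.002,0],
  ],
  gripper=[0,0,0,0,0,0,0],
)

```text
time_s: 3.25
tcp_pos: [0.5489, 0.1176, 0.078]
tool_rot: [-0.706, 0.037, -0.038, 0.706]
force: [1.3, -1.0, 6.3]
grip_width: -0.0002
```

```bash
cat >> h.py <<'E'
def wptr(name):
    s=get_state();R=Ro.from_quat(s['tool_rot']).as_matrix();p=s['tcp_pos']
    im,d=save('wrist',name);m=camera_model('wrist');M=np.array(m['mount'])
    hsv=cv2.cvtColor(im,cv2.COLOR_RGB2HSV)
    k=(((hsv[:,:,0]<6)|(hsv[:,:,0]>172))&(hsv[:,:,1]>130)&(hsv[:,:,2]>80)).astype(np.uint8)
    k[:,:320]=0;k[:,410:]=0
    n,l,st,c=cv2.connectedComponentsWithStats(k)
    if n<2: print('no red');return
    i=1+np.argmax(st[1:,4]);th=np.linspace(0,1.95,400)
    P=CT+0.03*AY+np.outer(.046*np.sin(th-1),AX)+np.c_[0*th,0*th,.045+.046*np.cos(th-1)]
    C=((P-p)@R-M[:3,3])@M[:3,:3]
    uv=cv2.projectPoints(C,np.zeros(3),np.zeros(3),np.array(m['K']),np.array([m['k1'],0,0,0,0.]))[0].reshape(-1,2)
    e=np.linalg.norm(uv-c[i],axis=1);j=e.argmin();print('wrist pointer',th[j],'err px',e[j],c[i],st[i])
E
python3 - <<'E'
from h import *
rel(-.009,.10)
wptr('w2')
E
```

```text
t 3.25 tcp [0.5489 0.1176 0.078 ] F [ 1.26 -1.04  6.27] w -0.00016078383446556024
in box: along 0.0093 across 0.0011 z 0.078
shift [-0.0183 -0.0221 -0.0011] rot [-0.01 -0.03  0.11]
wrist pointer 0.7721804511278195 err px 11.005856967826718 [382.35211268 226.36384977] [350 219  60  12 426]
```

View pics/w2.png

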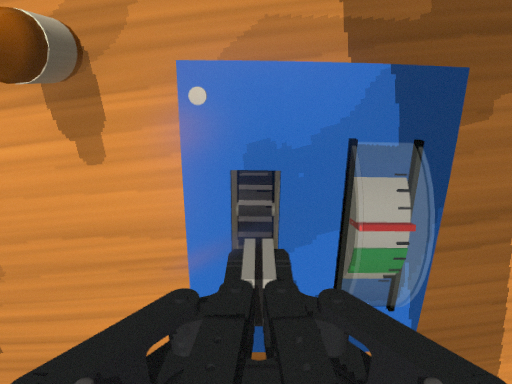

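The wheel followed. The pointer is at (382,226), about 0.8 rad, with the band at rows 248–275. I'll lift, go back and repeat the stroke.

Request:
jog_arm(
  delta_rot=[
    [0,0,0],
    [0,0,0],
    [0,0,0],
    [0,0,0],
    [0,0,0],
    [0,0,0],
    [0,0,0],
    [0,0,0],
  ],
  delta_pos=[
    [0,-0.01,0],
    [0,-0.02,0],
    [-0.01,-0.02,-0.001],
    [-0.018,-0.02,-0.001],
    [-0.018,-0.012,-0.001],
    [-0.018,-0.005,-0.001],
    [-0.018,0,-0.001],
    [-0.018,0,-0.001],
  ],
  gripper=[0,0,0,0,0,0,0,0],
)

```text
time_s: 4.3
tcp_pos: [0.5302, 0.1187, 0.077]
tool_rot: [-0.706, 0.037, -0.037, 0.706]
force: [-1.1, 1.5, 7.0]
grip_width: -0.0002
```

```bash
python3 - <<'E'
from h import *
rel(.009,.078)
wptr('w3')
E
```

```text
t 4.3 tcp [0.5302 0.1187 0.077 ] F [-1.09  1.51  7.04] w -0.00017425225477048865
in box: along -0.0094 across 0.0002 z 0.077
shift [ 0.0184 -0.0011 -0.0002] rot [-0.   -0.03 -0.01]
wrist pointer 0.73796992481203 err px 9.694748485100702 [380.97321429 261.28125   ] [348 253  62  13 448]
```

Request:
jog_arm(
  delta_rot=[
    [0,0,0],
    [0,0,0],
    [0,0,0],
    [0,0,0],
    [0,0,0],
    [0,0,0],
  ],
  delta_pos=[
    [0.004,0,0],
    [0.008,0,0],
    [0.012,0,0],
    [0.016,0,0],
    [0.019,0,0],
    [0.019,0,0],
  ],
  gripper=[0,0,0,0,0,0],
)

```text
time_s: 5.1
tcp_pos: [0.5497, 0.1165, 0.0774]
tool_rot: [-0.706, 0.037, -0.038, 0.706]
force: [1.2, -1.2, 6.6]
grip_width: 0.0
```

```bash
python3 - <<'E'
from h import *
rel(-.009,.10)
wptr('w4')
E
```

```text
t 5.1 tcp [0.5497 0.1165 0.0774] F [ 1.15 -1.16  6.56] w 3.417714190698081e-05
in box: along 0.0103 across 0.0001 z 0.0774
shift [-0.0193 -0.0226 -0.0001] rot [-0.01 -0.03  0.08]
wrist pointer 1.280451127819549 err px 8.781591887295809 [380.55258126 267.56978967] [353 263  55  10 523]
```

View pics/w4.png

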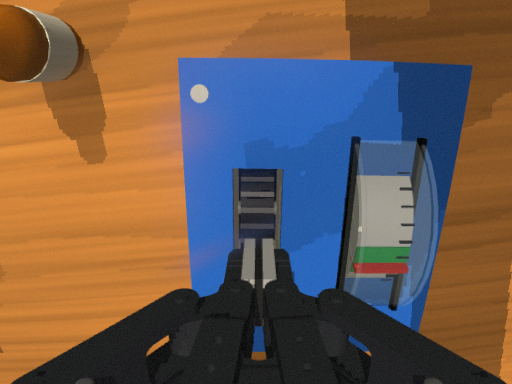

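The pointer sits at (380,268), which reads 1.28 rad. It appears over the far half of the band, in an oblique view with parallax. I'll lift straight up and retreat so the top camera can check.

Request:
jog_arm(
  delta_rot=[
    [0,0,0],
    [0,0,0],
    [0,0,0],
    [0,0,0],
    [0,0,0],
    [0,0,0],
    [0,0,0],
    [0,0,0],
  ],
  delta_pos=[
    [0,-0.01,0],
    [0,-0.03,0],
    [0,-0.06,0],
    [0,-0.1,0],
    [-0.05,-0.13,0.03],
    [-0.1,-0.15,0.07],
    [-0.15,-0.15,0.11],
    [-0.15,-0.15,0.16],
  ],
  gripper=[0,0,0,0,0,0,0,0],
)

```text
time_s: 6.15
tcp_pos: [0.4141, 0.2924, 0.2285]
tool_rot: [-0.706, 0.037, -0.037, 0.706]
force: [1.3, 0.2, 0.2]
grip_width: 0.0002
```

Request:
jog_arm(
  delta_rot=[
    [0,0,0],
    [0,0,0],
    [0,0,0],
    [0,0,0],
    [0,0,0],
  ],
  delta_pos=[
    [-0.03,0,0.05],
    [-0.06,0,0.1],
    [-0.09,0,0.15],
    [-0.12,0,0.2],
    [-0.12,0,0.2],
  ],
  gripper=[0,0,0,0,0],
)

```text
time_s: 6.78
tcp_pos: [0.3162, 0.5057, 0.227]
tool_rot: [-0.706, 0.036, -0.036, 0.706]
force: [1.6, -0.3, -1.0]
grip_width: 0.0001
```

```bash
python3 - <<'E'
from h import *
im,d=save('top','top2');s,_=save('scene','sc2');print(ptr(im));st=get_state();print(st['time_s'],st['tcp_pos'],st['force'])
a=cv2.resize(im[140:245,125:225,::-1],(400,420),interpolation=cv2.INTER_CUBIC)
b=cv2.resize(s[195:285,260:370,::-1],(400,420),interpolation=cv2.INTER_CUBIC)
cv2.imwrite('pics/f.png',np.hstack([a,b]))
i0=np.load('pics/top0.npz')['im'];print('yellow diff',np.abs(im[150:225,325:380].astype(int)-i0[150:225,325:380]).mean())
E
```

```text
(np.float64(1.2609022556390979), np.float64(0.03707379328352089), array([158.67857143, 178.53571429]), array([153, 177,  13,   4,  28], dtype=int32))
6.875 [0.31784407 0.50303536 0.22704606] [-0.14512659 -1.01764313  0.88935748]
yellow diff 2.7057777777777776
```

View pics/f.png

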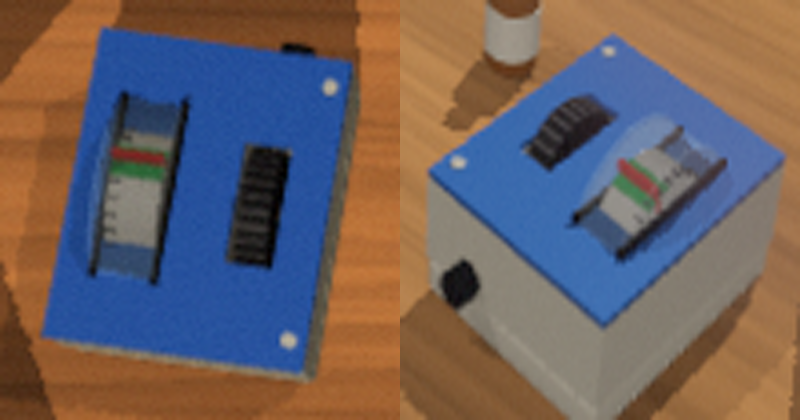

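Seen from above, the pointer (158.7,178.5) reads 1.26 rad, inside the 1.08–1.52 band. In the scene view it stands over the green from the other side. The finger is clear of everything, so I'm handing in.

Request:
jog_arm(
  delta_rot=[
    [0,0,0],
    [0,0,0],
    [0,0,0],
    [0,0,0],
  ],
  delta_pos=[
    [0,0,0],
    [0,0,0],
    [0,0,0],
    [0,0,0],
  ],
  gripper=[0,0,0,0],
)

```text
time_s: 7.38
tcp_pos: [0.3186, 0.5028, 0.2275]
tool_rot: [-0.706, 0.037, -0.038, 0.706]
force: [-0.6, -0.9, -0.8]
grip_width: 0.0
```

```bash
python3 - <<'E'
from h import *
im,d=save('top','top3');print(ptr(im)); print(sign_off())
E
```

```text
(np.float64(1.2657894736842106), np.float64(0.13388189187122937), array([158.85185185, 178.51851852]), array([153, 177,  13,   4,  27], dtype=int32))
the job is handed in; nothing more can be done
None
```

I rolled the blue supply's thumbwheel away from the robot with the shut fingertips, in two pressed strokes of about 18 and 19 mm. The pointer went from about 0.33 to 0.77 to 1.27 rad. I then lifted off, drew the arm well clear and handed the job in at about 7.4 s.

- **Pointer:** The last two top views put it at 1.26 and 1.27 rad and not moving, inside the 1.06–1.54 limits. The wrist view before lifting gave 1.28 rad. The wrist fit was 9–11 px off sideways, so I used it only as a rough check.
- **Position over the band:** In the top and wrist views the pointer appears towards one edge of the green band, and in the scene view towards the other. I put this down to parallax, because the pointer stands above the drum.
- **Forces:** The readings I took while pressing were about 4 to 7 N. After the lift the force was near zero.
- **Yellow supply:** The arm never went near it, and its area of the top picture showed only a small difference from the start. I did not measure its pointer separately.

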